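Charge a refillable spray flask on the sprung air dock

ROBOT

A 7-joint arm with a two-finger parallel gripper is mounted at the origin on the work surface. World frame = base frame: x ahead of the robot, y to its left, z up, the work surface at z = 0. Lengths are in mm, angles in degrees, forces in N, time in s.
With the tool pointing down it reaches from about 350 to 775 mm from the base axis. Payload 3.1 kg.
Tool frame: the origin (TCP) lies midway between the tips of the shut fingers; the grasp point (between the pads) lies 19 mm behind it (robot.grasp_offset is the z of the grasp point in the tool frame, in mm); z points along the fingers, y is the line along which they close (so a half turn about z gives the same grasp; the last joint's range is limited). The gripper opens to 85 mm and grips with 20 to 120 N. Pads are 22 mm wide; open, the fingers measure 114 mm over their backs; the gripper's body (76 mm by 85 mm) begins 54 mm behind the grasp point. The pads swing forward as they close: fully open they stand 13 mm farther back than shut.
Start: joints at [-70.285, 17.813, 0.802, 86.603, -0.252, 75.585, -1.558], TCP at [206.94, 509.601, 231.304] pointing down, gripper open.
Joint ranges: [-154.91, 154.91], [-16.99, 109.72], [-72.82, 74.43], [7.12, 147.25], [-82.49, 262.49], [11.32, 116.49], [-174.64, 174.64]. Speed limits (degrees/s): [159.86, 159.86, 180, 180, 180, 180, 180].

INTERFACE

Orientations are given as a 3x3 rotation matrix whose columns are the frame's x, y, z axes.
In Python, from station import robot gives the robot as it stands.
- The arm moves only by the tool arm_command, never from a script. Its argument "motion" is a list of rows, each an object with "offset": the shift along the world's x, y, z in cm, a list of three; "roll": the turn about the world's z in degrees. In form: [{"offset": [tx, ty, tz], "roll": roll}, ...]. A call has 1 to 12 rows; each row is the pose to reach, as a shift and turn from the pose commanded when the call began; what a row does not reach only later rows make up. A row lasts 1/10 s, in which the tool goes at most 50 mm and 8.59 degrees, less where a joint would pass 70% of its speed; a pose out of reach is approached as far as the arm can. A call with a gripper value outside its range is refused whole. "grip" is the opening, from -1 (shut) to 1 (fully open), set as the call begins (left out, the last holds). The fingers move at their own pace and stop on an object; "grip_force" is the grip in N (left out, the last holds). Time passes only in rows, so rows that repeat a pose let the fingers close. It gives the time, the measured TCP pose, the force, the opening and the grip force at its end, in the units of the state.
- robot.read_state(): the state, without advancing time (a new reading comes with each control period).
- robot.read_camera(name): name is "side" or "top" or "wrist"; returns (picture, depth): 420x560x3 uint8, blue, green, red; 420x560 float32, mm along the optical axis (not along the pixel's ray), 0 where there is no reading.
- robot.camera_info(name): a dict with "mtx" (3x3 intrinsics, pixels), "position" and "attitude" of the camera in the world; the wrist camera has in their place "hand_eye" (4x4, takes a point from camera to tool coordinates, whose origin is the TCP and whose axes are the flange's). Camera axes: x right, y up, looking along -z (the intrinsics and any distortion apply to the point x, -y, -z); pixel columns grow to the right and rows downward; lengths in mm; the calibration is good to about 2 mm. A picture is of the moment at which its call begins: read the wrist's pose just before it. camera_info takes no time and is no camera call.
- robot.job_done(): hands the job in; it is judged then, once.
The state is a dict: "time_s": time; "joint_pos": joint angles; "joint_velocities": joint speeds; "effort": joint torques, N m; "position": TCP position; "orientation": TCP orientation; "wrist_force": force on the tool from outside, world axes, zero at the start; "torque": the same for the moment, N m; "finger_gap": finger opening in mm; "grip_force": force on a finger pad.
Only numpy, scipy, OpenCV 4.12 (cv2) and the standard library are available. Lean on these libraries where they do the work, as an engineer would, in place of code of your own. Each camera call takes 0.05 s, during which the arm holds its last target. There are 200 camera calls.

TASK

Stand the long-necked aluminium refill flask foot-down in the sprung ring of the air charging dock, carrying it upright. Press the flask (not the ring) straight down, without ramming it, until the ring is at the bottom of its travel, and finish while still holding it down there: air only flows while it is held. Leave everything else on the cart top where it stands.

Things in the scene. Friction and masses are not known exactly. Their poses are not given: they have to be found in the camera images.
- flask: Loose aluminium refill flask, round about z, 190 mm tall, 0.22-0.37 kg; the only one with a long neck. Origin: centre of underside. Body 56 mm wide (foot edge 52) up to 92 mm, shoulder, straight neck 27 mm wide from 121 to 170 mm high (grip it from above at 148), steel collar 30 mm wide to 180, solid button 18 mm wide to 190. Swaps places with the can, oil bottle and tool holder.
- dock: Air charging dock, fixed: grey base 150 x 128 x 28 mm, with a sprung steel ring over a coil spring and brass nipple, three guide pins (12 mm heads, tops at 86 mm, 46 mm off the ring's axis), and a regulator and gauge at its +x end, up to 90 mm high. Origin: on the ring's axis at cart-top height. Left or right of the middle; it swaps places with the fixture. The ring is round: yaw does not matter.
- ring_seat (a point): Centre of the ring's inner ledge, on which the flask's foot rests; moves with the ring: 66 mm above the cart top at rest, 48 mm fully down. The ring's wall rises 19 mm above the ledge: inner diameter 60 mm, flared to 66 mm at the mouth, outer diameter 74 mm.
- ring (a joint): How far the ring is pressed down (m): 0 up, at rest; 0.018 at its bottom stop. The spring resists with about 6.5 N at first and 17 N at the bottom (600 N/m); the flask's weight alone does not sink it. The charging valve is open beyond 0.014.
- spray_can: Bystander: straight-sided aluminium spray can without a neck, 52 mm diameter, 161 mm tall, with a 33 mm cap. Origin: centre of underside.
- oil_bottle: Bystander: white plastic oil bottle, 60 mm diameter, 140 mm tall. Origin: centre of underside.
- tool_holder: Bystander: steel taper tool holder standing on its nut, 46 mm diameter, 137 mm tall. Origin: centre of underside.
- collet: Bystander: steel spring collet standing on its narrow end, 33 mm diameter, 40 mm tall. Origin: centre of underside.
- tape_measure: Bystander: tape measure, 72 x 36 x 66 mm. Origin: centre of underside.
- setup_block: Bystander: drilled steel setup block, 76 x 51 x 25 mm. Origin: centre of underside.
- fixture: Bystander, bolted down: tool holder tightening fixture, 130 x 110 mm steel base with an aluminium block and an upright holder with cutter, 168 mm tall. Origin: centre of underside.
There are look-alikes about, which are no part of the job. What is shaped like the flask but green or turquoise is not meant.

How it is judged (in metres and radians):
At the end, for the whole second after the job is handed in: Flask on the ring's ledge (within 4 mm in height, 5 mm of the axis), upright within 0.08 rad and still; ring down more than 14 of 18 mm; flask bears on the dock with over 9 N; the arm presses or grips the flask and does not touch the dock (value of joint ring above 0.014 m and horizontal distance between flask and ring_seat below 0.005 m and z of flask in the frame of ring_seat between -0.004 and 0.004 m and angle between flask's own z axis and vertical below 0.08 rad and contact force between flask and dock above 9 N and linear speed of flask below 0.02 m/s and contact force between any of the fingers, the arm and flask above 1 N and contact force between each of the fingers, the arm and dock below 1 N); the arm keeps its last pose, push and grip.
It fails at once if the flask was tipped more than 25 degrees (angle between flask's own z axis and vertical above 0.44 rad).
It fails at once if the flask was rammed into the dock (over 50 N) (contact force between flask and dock above 50 N).
It fails at once if another thing on the cart top was shifted by more than 3 cm (distance of any of spray_can, oil_bottle, tool_holder, collet, tape_measure, setup_block from where it was at the start of the episode above 0.03 m).
It also fails if it takes over 42 s, if anything falls off the work surface, if the arm or the gripper's body presses on something with over 40 N, if the wrist force passes 120 N, or if a joint passes its speed limit or range.

## Working session

There is one attempt and no reset: what is moved stays moved. The work goes in short steps, Python scripts to look and compute and a tool call to move; the robot and the scene stay as the last step left them, time stands still between calls to the robot, and variables do not carry over. Pictures are saved under pics/ and viewed, at most 10 in all, crops included, and the job is handed in when it is done.

Besides the shell and the picture viewer there is one more tool, called after "Request:" by a JSON object that holds its "op" and its "data", one argument or row to a line. arm_command: Moves the arm, as the interface text tells. Its arguments: {"type":"object","properties":{"motion":{"type":"array","items":{"type":"object","properties":{"offset":{"type":"array","items":{"type":"number"}},"roll":{"type":"number"}}}},"grip":{"type":"number"},"grip_force":{"type":"number"}},"required":["motion"]}

```bash
mkdir -p pics; ls; cat > h.py <<'E'
import numpy as np, cv2
from station import robot
def cam(n):
    s=robot.read_state(); im,d=robot.read_camera(n); i=robot.camera_info(n)
    if 'hand_eye' in i:
        T=np.eye(4);T[:3,:3]=np.array(s['orientation']);T[:3,3]=s['position'];T=T@np.array(i['hand_eye'])
    else:
        T=np.eye(4);T[:3,:3]=np.array(i['attitude']);T[:3,3]=i['position']
    return im,d,np.array(i['mtx']),T,i
def ray(u,v,K,T):
    c=np.array([(u-K[0,2])/K[0,0],-(v-K[1,2])/K[1,1],-1.]);return T[:3,3],T[:3,:3]@c
def onz(u,v,z,K,T):
    o,r=ray(u,v,K,T);return o+r*(z-o[2])/r[2]
def cloud(d,K,T):
    v,u=np.mgrid[:d.shape[0],:d.shape[1]]
    c=np.stack([(u-K[0,2])/K[0,0]*d,-(v-K[1,2])/K[1,1]*d,-d],-1)
    return c@T[:3,:3].T+T[:3,3]
E
python3 - <<'E'
from h import *
for n in ['top','side']:
    im,d,K,T,i=cam(n); cv2.imwrite(f'pics/{n}0.png',im); np.savez(f'{n}0.npz',im=im,d=d,K=K,T=T)
    print(n,i)
s=robot.read_state();print(s)
E
```

```text
pics
top {'mtx': array([[442.23824012,   0.        , 283.94847625],
       [  0.        , 442.23824012, 204.94812798],
       [  0.        ,   0.        ,   1.        ]]), 'position': array([422.1792029 ,  15.48425718, 840.77184662]), 'attitude': array([[ 0.00418114,  0.98807317, -0.15392835],
       [-0.99944738,  0.00920519,  0.03194063],
       [ 0.03297662,  0.15370974,  0.98756562]])}
side {'mtx': array([[490.25735959,   0.        , 279.7142351 ],
       [  0.        , 490.25735959, 209.13562784],
       [  0.        ,   0.        ,   1.        ]]), 'position': array([297.42525909, 812.64548044, 565.33638328]), 'attitude': array([[-0.95753345,  0.13311532, -0.2557538 ],
       [-0.28794231, -0.487021  ,  0.82456035],
       [-0.01479585,  0.86318646,  0.50466843]])}
{'time_s': 0.1, 'joint_pos': array([-70.28355994,  17.85829881,   0.80194797,  86.68344926,
        -0.25090892,  75.58533298,  -1.55709499]), 'joint_velocities': array([ 0.20409947, -0.06125206, -0.04749119, -0.15372231, -0.02796424,
        0.03932765,  0.03086362]), 'effort': array([ 5.56544455e-04, -3.80854154e+01,  1.46662337e-01, -2.31242073e+01,
        1.23606704e-02,  8.18871427e-03,  1.30979063e-05]), 'position': array([206.71962246, 508.95519194, 230.30153117]), 'orientation': array([[-9.26529696e-01,  3.76220955e-01, -7.17612273e-04],
       [ 3.76221623e-01,  9.26527398e-01, -2.06660059e-03],
       [-1.12611016e-04, -2.18474807e-03, -9.99997607e-01]]), 'wrist_force': array([0.05957959, 0.2475063 , 0.39400021]), 'torque': array([0.00562085, 0.05641278, 0.00148378]), 'grip_force': 0.0, 'finger_gap': 85.13566895236953}
```

View pics/top0.png

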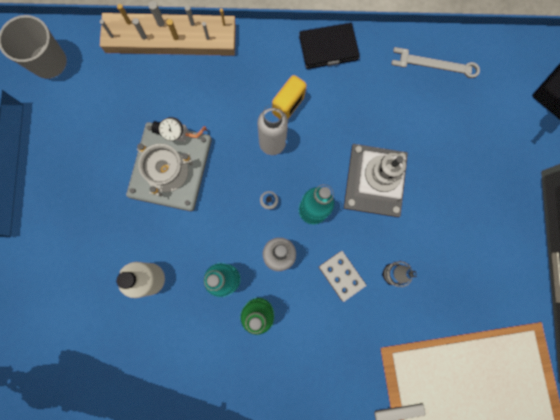

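View pics/side0.png

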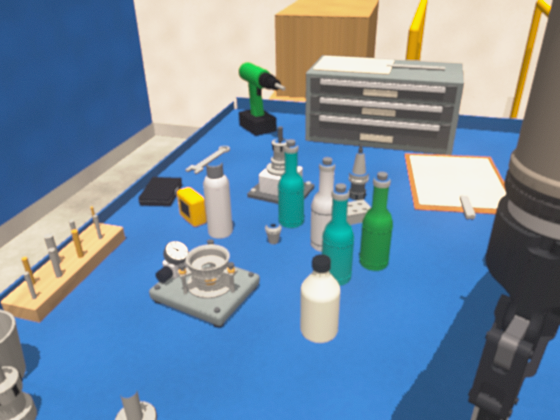

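Candidates in the top view:
- Silver necked item at (280,254), side view (323,205).
- Spray can at (272,130), which has no neck.
- Turquoise flasks at (317,204) and (221,279), and a green one at (257,316).
- Tool holder at (399,274) and oil bottle at (140,280).

I choose the silver necked one. The dock ring is at (162,166) in the top view and (208,262) in the side view.

```bash
python3 - <<'E'
from h import *
a=np.load('top0.npz');b=np.load('side0.npz')
A=cv2.resize(a['im'][215:340,190:340],None,fx=3,fy=3,interpolation=2);B=cv2.resize(b['im'][140:270,270:400],None,fx=3,fy=3,interpolation=2)
h=min(A.shape[0],B.shape[0]);C=np.hstack([A[:h],B[:h]]);
R=cv2.resize(a['im'][120:215,120:220],None,fx=3.5,fy=3.5)
cv2.imwrite('pics/c1.png',C)
cv2.imwrite('pics/c2.png',np.hstack([R,cv2.resize(b['im'][225:325,145:265],None,fx=3.3,fy=3.3)[:R.shape[0]]]) if R.shape[0]<=330 else R)
for n,w in (('top',a),('side',b)):
    P=cloud(w['d'],w['K'],w['T']); x,y,z=P[...,0],P[...,1],P[...,2]; ok=w['d']>0
    hsv=cv2.cvtColor(w['im'],cv2.COLOR_BGR2HSV)
    print(n,'table z',np.median(z[ok&(hsv[...,0]>100)&(hsv[...,0]<120)&(hsv[...,1]>150)&(abs(z)<40)]))
    # flask region
    r=(215,290,260,300) if n=='top' else (150,255,308,340)
    m=np.zeros_like(ok);m[r[0]:r[1],r[2]:r[3]]=1;m&=ok&(hsv[...,1]<90)
    for lo,hi in ((20,90),(125,165),(171,179),(184,196)):
        k=m&(z>lo)&(z<hi)
        if k.sum(): print(lo,k.sum(),x[k].min(),x[k].max(),y[k].min(),y[k].max(),np.median(z[k]))
    r=(135,200,130,195) if n=='top' else (235,300,180,240)
    m=np.zeros_like(ok);m[r[0]:r[1],r[2]:r[3]]=1;m&=ok
    k=m&(z>77)&(z<93); print('ring',k.sum(),np.percentile(x[k],[0,2,50,98,100]),np.percentile(y[k],[0,2,50,98,100]))
E
```

```text
top table z -0.9112139270353055
20 106 428.5181430158775 470.6552791286212 -28.147319580362172 27.967615445123915 86.94170278954874
125 1 444.08732505826043 444.08732505826043 4.745671941559539 4.745671941559539 125.51856686247868
171 51 442.4818196176951 470.89449601576183 -13.847090465925609 14.602658251102632 177.60483970196788
184 111 448.00515356763304 464.2336588702179 -7.478427029603006 8.720664557532837 188.84154880111737
ring 576 [561.9200811  565.00843876 621.89080931 646.69542262 648.54955516] [160.89901291 164.33777591 217.96300118 245.88990237 248.5883027 ]
side table z -0.020470014464137876
20 458 437.6957590476763 482.4708791033789 9.91807419429972 112.94101798714473 64.16370502813908
125 297 423.6983032375949 470.03797215989243 0.6525766252555059 109.74677471265397 145.9425109814602
171 107 411.80538601845495 469.7438826985125 3.03359579440189 115.66373719323644 175.4165179124725
184 77 413.7143523586508 464.9406210025131 -3.0664622057905717 108.94456744526144 189.1609430704346
ring 578 [561.78343904 564.00352836 618.17897431 647.56626023 678.91420614] [162.05733757 168.28515094 207.58318567 248.37571322 252.04878285]
```

View pics/c1.png

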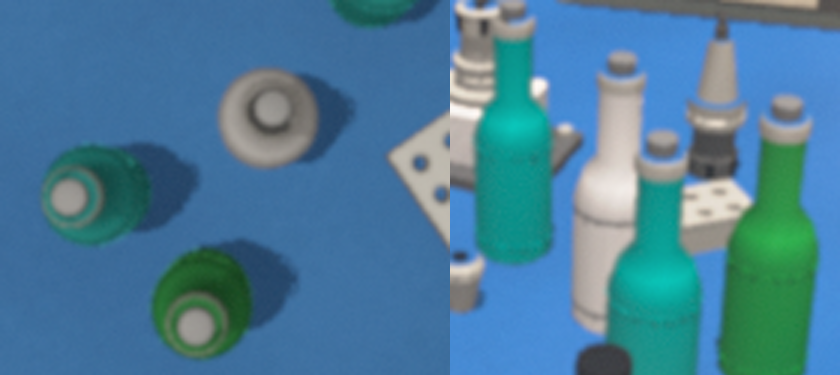

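```bash
ls pics
```

```text
c1.png
c2.png
side0.png
top0.png
```

The crop confirms it: the silver flask with neck, collar and button, at about (265,110) in the left half. The other necked ones are turquoise or green.

```bash
python3 - <<'E'
from h import *
from scipy.optimize import least_squares
def fit(p,r=None):
    f=(lambda q:np.hypot(p[:,0]-q[0],p[:,1]-q[1])-q[2])
    return least_squares(f,[*np.median(p,0),30],loss='soft_l1',f_scale=1.5).x
for n in ('top','side'):
    w=np.load(n+'0.npz');P=cloud(w['d'],w['K'],w['T']);ok=w['d']>0;z=P[...,2]
    r=(135,200,130,195) if n=='top' else (235,300,180,240)
    m=np.zeros_like(ok);m[r[0]:r[1],r[2]:r[3]]=1
    k=m&ok&(z>80)&(z<89);p=P[k][:,:2];c=np.array([606.,207])
    for _ in range(8):
        q=p[abs(np.hypot(*(p-c).T)-35)<5]; f=fit(q);c=f[:2]
    print(n,'ring',f,len(q),np.median(z[k]))
    if n=='top':
        k=ok&(z>120)&(z<200)
        nn,l,s,ce=cv2.connectedComponentsWithStats(k.astype(np.uint8))
        for i in range(1,nn):
            if s[i,4]>25: p=P[l==i]; print(s[i],p[:,:3].min(0).round(),p.max(0).round())
E
```

```text
top ring [611.99826964 209.50719643  33.49937253] 404 83.46323811807662
[258 107  29  29 461] [654. -11. 120.] [701.  37. 161.]
[380 152  25  26 361] [ 582. -208.  120.] [ 625. -168.  169.]
[311 185  22  23 130] [530. -79. 120.] [557. -52. 181.]
[318 187  12  12 112] [536. -74. 181.] [552. -57. 192.]
[270 241  20  21  67] [442. -14. 120.] [471.  15. 180.]
[274 244  12  13 112] [448.  -7. 120.] [470.   9. 192.]
[116 271  20  18 297] [399. 226. 123.] [426. 253. 142.]
[204 270  22  20 107] [399.  83. 120.] [427. 111. 181.]
[409 270   7   7  34] [ 420. -221.  120.] [ 429. -211.  136.]
[207 274  12  13 121] [403.  90. 120.] [422. 108. 192.]
[245 310  20  23 106] [339.  22. 120.] [367.  50. 181.]
[249 317  12  13 129] [341.  28. 120.] [361.  44. 192.]
side ring [612.13084091 212.14463124  33.57469545] 348 84.0319107135995
```

View pics/c2.png

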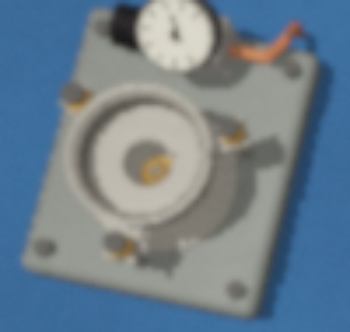

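The crop shows a clear ring with three pins around it, and both views agree on its axis at about (612,210.5). The flask axis is at about (456.5,0.5) and the neighbours are over 100 mm away. I'll move above the flask at the current height.

Request:
{"op": "arm_command", "data": {
  "motion": [
    {"offset": [1.5, -3, 0.5]},
    {"offset": [3.5, -7, 1.5]},
    {"offset": [5.5, -11.5, 2]},
    {"offset": [7.8, -16, 2]},
    {"offset": [10, -20.5, 2]},
    {"offset": [12.2, -25, 2]},
    {"offset": [14.4, -29.5, 2]},
    {"offset": [16.6, -34, 2]},
    {"offset": [18.8, -38.5, 2]},
    {"offset": [21, -43, 2]},
    {"offset": [23, -47, 2]},
    {"offset": [24.4, -49.8, 2]}
  ],
  "grip": 0.5
}}

```text
validation failed for argument at $.mo...
```

Request:
{"op": "arm_command", "data": {
  "motion": [
    {"offset": [0.5, -1.1, 0]},
    {"offset": [0.5, -1.1, 0]},
    {"offset": [0.5, -1.1, 0]},
    {"offset": [0.5, -1.1, 0]}
  ]
}}

```text
validation failed for argument at $.mo...
```

```bash
python3 - <<'E'
from h import *
im,d,K,T,i=cam('wrist');cv2.imwrite('pics/w1.png',im);np.savez('w1.npz',im=im,d=d,K=K,T=T)
s=robot.read_state();print(s['position'],s['finger_gap'],s['orientation'],T)
P=cloud(d,K,T);ok=d>0;hsv=cv2.cvtColor(im,cv2.COLOR_BGR2HSV)
k=ok&(abs(P[...,0]-456)<30)&(abs(P[...,1])<30)&(P[...,2]<196)
for lo,hi in ((60,92),(125,165),(172,183),(186,194)):
    q=k&(P[...,2]>lo)&(P[...,2]<hi)
    if q.sum(): print(lo,q.sum(),P[q].min(0),P[q].max(0))
E
```

```text
[206.71374457 509.07881847 230.46820416] 85.52137343817539 [[-9.26539247e-01  3.76197591e-01 -6.29500060e-04]
 [ 3.76198113e-01  9.26537682e-01 -1.70376846e-03]
 [-5.76980642e-05 -1.81542508e-03 -9.99998350e-01]] [[ 3.76451768e-01 -8.79242956e-01 -2.91917611e-01  1.32156523e+02]
 [ 9.26433733e-01  3.56544266e-01  1.20816905e-01  5.38754472e+02]
 [-2.14586261e-03 -3.15924060e-01  9.48782053e-01  3.74100694e+02]
 [ 0.00000000e+00  0.00000000e+00  0.00000000e+00  1.00000000e+00]]
```

View pics/w1.png

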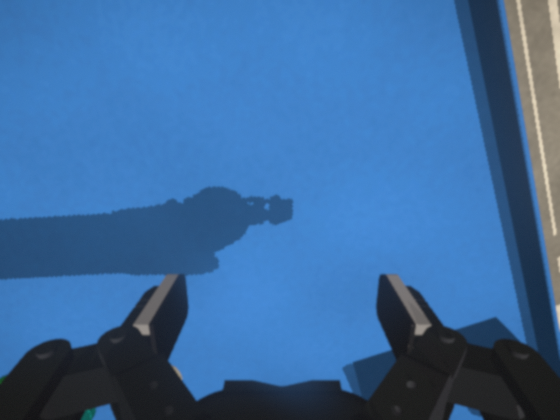

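The move was refused, probably because "roll" is required. The wrist picture shows only the empty cart top and the open fingers at (165,310) and (400,310).

Request:
{"op": "arm_command", "data": {
  "motion": [
    {"offset": [1.5, -3, 0.5], "roll": 0},
    {"offset": [3.5, -7, 1.5], "roll": 0},
    {"offset": [5.5, -11.5, 2], "roll": 0},
    {"offset": [7.8, -16, 2], "roll": 0},
    {"offset": [10, -20.5, 2], "roll": 0},
    {"offset": [12.2, -25, 2], "roll": 0},
    {"offset": [14.4, -29.5, 2], "roll": 0},
    {"offset": [16.6, -34, 2], "roll": 0},
    {"offset": [18.8, -38.5, 2], "roll": 0},
    {"offset": [21, -43, 2], "roll": 0},
    {"offset": [23, -47, 2], "roll": 0},
    {"offset": [24.4, -49.8, 2], "roll": 0}
  ],
  "grip": 0.5
}}

```text
time_s: 1.35
position: [451.6, 7.7, 251.4]
orientation: [[-0.925, 0.38, 0.001], [0.38, 0.925, -0.001], [-0.001, -0.001, -1.0]]
wrist_force: [0.6, 1.0, -0.4]
finger_gap: 63.8
grip_force: 0.0
```

Request:
{"op": "arm_command", "data": {
  "motion": [
    {"offset": [0.5, -1.1, 0], "roll": 0},
    {"offset": [0.5, -1.1, 0], "roll": 0},
    {"offset": [0.5, -1.1, 0], "roll": 0},
    {"offset": [0.5, -1.1, 0], "roll": 0}
  ]
}}

```text
time_s: 1.75
position: [455.4, 2.3, 251.1]
orientation: [[-0.928, 0.374, -0.001], [0.374, 0.928, 0.001], [0.001, 0.0, -1.0]]
wrist_force: [1.2, 1.1, 0.2]
finger_gap: 64.0
grip_force: 0.0
```

```bash
cat > f.py <<'E'
from h import *
import sys
im,d,K,T,i=cam('wrist');cv2.imwrite('pics/%s.png'%sys.argv[1],im);np.savez(sys.argv[1]+'.npz',im=im,d=d,K=K,T=T)
s=robot.read_state();print(s['position'],s['finger_gap'],s['wrist_force'],s['time_s'])
P=cloud(d,K,T);ok=d>0
k=ok&(abs(P[...,0]-456)<30)&(abs(P[...,1])<30)&(P[...,2]<198)
for lo,hi in ((60,92),(125,165),(172,183),(186,198)):
    q=k&(P[...,2]>lo)&(P[...,2]<hi)
    if q.sum(): print(lo,q.sum(),P[q].min(0).round(1),P[q].max(0).round(1),np.median(P[q][:,2]))
E
python3 f.py w2
```

```text
[455.49673525   2.25647471 251.14144097] 63.9209945967269 [0.24178624 0.07009951 0.04035663] 1.8
60 390 [429.5 -24.5  60.2] [482.1  26.5  91.9] 87.90033774340233
125 415 [443.9 -12.8 125.1] [458.9  12.  165. ] 147.10498320966556
172 334 [442.6 -16.2 172. ] [472.7  13.5 182.7] 179.58672777852297
186 536 [448.6  -9.8 186.1] [466.1   7.3 193.2] 190.9870252091029
```

View pics/w2.png

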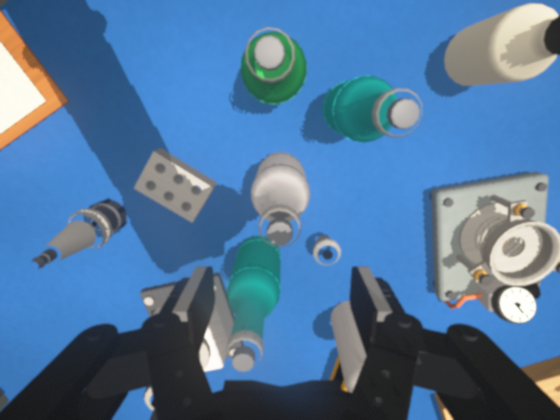

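The wrist view shows the flask centred at (280,225) between the fingers, with its neighbours clear. The flask axis is at about (457,-0.5). Descending.

Request:
{"op": "arm_command", "data": {
  "motion": [
    {"offset": [0.15, -0.25, 0], "roll": 0},
    {"offset": [0.15, -0.25, -1.5], "roll": 0},
    {"offset": [0.15, -0.25, -3.5], "roll": 0},
    {"offset": [0.15, -0.25, -5.5], "roll": 0},
    {"offset": [0.15, -0.25, -7.5], "roll": 0},
    {"offset": [0.15, -0.25, -9.5], "roll": 0},
    {"offset": [0.15, -0.25, -11], "roll": 0},
    {"offset": [0.15, -0.25, -12], "roll": 0},
    {"offset": [0.15, -0.25, -12.2], "roll": 0},
    {"offset": [0.15, -0.25, -12.2], "roll": 0},
    {"offset": [0.15, -0.25, -12.2], "roll": 0}
  ]
}}

```text
time_s: 2.9
position: [458.2, -1.8, 130.1]
orientation: [[-0.927, 0.376, 0.002], [0.376, 0.927, 0.0], [-0.002, 0.001, -1.0]]
wrist_force: [-0.7, 0.1, 0.8]
finger_gap: 63.5
grip_force: 0.0
```

Request:
{"op": "arm_command", "data": {
  "motion": [
    {"offset": [0, 0, 0], "roll": 0},
    {"offset": [0, 0, 0], "roll": 0},
    {"offset": [0, 0, 0], "roll": 0},
    {"offset": [0, 0, 0], "roll": 0},
    {"offset": [0, 0, 0], "roll": 0},
    {"offset": [0, 0, 0], "roll": 0},
    {"offset": [0, 0, 0], "roll": 0},
    {"offset": [0, 0, 0], "roll": 0}
  ],
  "grip": -1,
  "grip_force": 70
}}

```text
time_s: 3.7
position: [458.1, -1.6, 129.9]
orientation: [[-0.927, 0.376, 0.002], [0.376, 0.927, 0.001], [-0.001, 0.001, -1.0]]
wrist_force: [0.9, 1.0, 4.9]
finger_gap: 25.6
grip_force: 68.7
```

Request:
{"op": "arm_command", "data": {
  "motion": [
    {"offset": [0, 0, 0.5], "roll": 0},
    {"offset": [0, 0, 1.5], "roll": 0},
    {"offset": [0, 0, 3.5], "roll": 0},
    {"offset": [0, 0, 6], "roll": 0},
    {"offset": [0, 0, 8.5], "roll": 0},
    {"offset": [0, 0, 11], "roll": 0},
    {"offset": [0, 0, 13.5], "roll": 0},
    {"offset": [0, 0, 16], "roll": 0},
    {"offset": [0, 0, 18.5], "roll": 0},
    {"offset": [0, 0, 20], "roll": 0},
    {"offset": [0, 0, 20.5], "roll": 0},
    {"offset": [0, 0, 20.5], "roll": 0}
  ]
}}

```text
time_s: 4.9
position: [457.2, -2.3, 334.3]
orientation: [[-0.926, 0.377, -0.0], [0.377, 0.926, -0.0], [-0.0, -0.0, -1.0]]
wrist_force: [0.5, -0.3, -3.6]
finger_gap: 25.7
grip_force: 69.1
```

Request:
{"op": "arm_command", "data": {
  "motion": [
    {"offset": [0.7, 1, 0], "roll": 0},
    {"offset": [2.2, 3, 0], "roll": 0},
    {"offset": [4, 5.5, 0], "roll": 0},
    {"offset": [5.8, 8, 0], "roll": 0},
    {"offset": [7.6, 10.5, 0], "roll": 0},
    {"offset": [9.4, 13, 0], "roll": 0},
    {"offset": [11.2, 15.5, 0], "roll": 0},
    {"offset": [13, 18, 0], "roll": 0},
    {"offset": [14.5, 20, 0], "roll": 0},
    {"offset": [15.4, 21.2, 0], "roll": 0},
    {"offset": [15.4, 21.2, 0], "roll": 0},
    {"offset": [15.4, 21.2, 0], "roll": 0}
  ]
}}

```text
time_s: 6.1
position: [610.9, 210.4, 332.1]
orientation: [[-0.927, 0.376, -0.004], [0.376, 0.927, -0.002], [0.003, -0.003, -1.0]]
wrist_force: [0.1, 0.3, -3.7]
finger_gap: 25.8
grip_force: 69.3
```

Request:
{"op": "arm_command", "data": {
  "motion": [
    {"offset": [0, 0, -2], "roll": 0},
    {"offset": [0, 0, -4], "roll": 0},
    {"offset": [0, 0, -6], "roll": 0},
    {"offset": [0, 0, -8], "roll": 0},
    {"offset": [0, 0, -9], "roll": 0},
    {"offset": [0, 0, -9.5], "roll": 0},
    {"offset": [0, 0, -9.5], "roll": 0},
    {"offset": [0, 0, -9.5], "roll": 0}
  ]
}}

```text
time_s: 6.9
position: [612.0, 210.0, 240.5]
orientation: [[-0.926, 0.376, 0.002], [0.376, 0.926, 0.001], [-0.002, 0.001, -1.0]]
wrist_force: [0.3, -0.3, -2.9]
finger_gap: 26.0
grip_force: 69.2
```

```bash
python3 - <<'E'
from h import *
s=robot.read_state();print(s['position'],s['finger_gap'],s['wrist_force'],s['time_s'])
out=[]
for n in ('side','wrist','top'):
    im,d,K,T,i=cam(n); np.savez(n+'3.npz',im=im,d=d,K=K,T=T)
    im=im.copy(); o=[]
    c=T[:3,:3].T@(np.array([612,210.5,140])-T[:3,3]); u=int(K[0,0]*c[0]/-c[2]+K[0,2]); v=int(-K[1,1]*c[1]/-c[2]+K[1,2]); print(n,u,v)
    u=min(max(u,70),490);v=min(max(v,80),340)
    out.append(cv2.resize(im[v-80:v+80,u-70:u+70],None,fx=1.9,fy=3*1.9/3))
    P=cloud(d,K,T);z=P[...,2];k=(d>0)&(np.hypot(P[...,0]-612,P[...,1]-210)<34)
    for lo,hi in ((100,115),(115,130),(130,145),(145,160),(160,190)):
        q=k&(z>lo)&(z<hi)
        if q.sum()>20: print(lo,q.sum(),P[q].min(0).round(1),P[q].max(0).round(1))
cv2.imwrite('pics/p3.png',np.hstack(out))
E
```

```text
[611.98027273 210.01832693 240.47234017] 26.037931890432606 [ 0.31999989 -0.28641561 -2.91505869] 6.9
side 204 228
100 45 [583.8 209.1 110.3] [634.9 240.3 115. ]
115 264 [582.6 205.1 115. ] [636.1 242.4 130. ]
130 279 [582.7 203.3 130. ] [635.6 242.9 145. ]
145 277 [582.2 202.3 145.1] [635.8 241.3 159.9]
160 600 [582.2 201.1 160. ] [635.1 241.4 190. ]
wrist 283 208
115 209 [583.6 186.3 115.1] [613.5 237.9 129.8]
130 242 [583.8 192.9 130. ] [614.3 237.6 145. ]
145 273 [583.7 193.  145. ] [613.8 237.5 159.9]
160 759 [583.6 190.7 160.1] [613.5 237.4 190. ]
top 149 154
115 93 [582.4 183.3 115.4] [629.1 227.  129.6]
130 103 [582.1 183.6 130.1] [628.5 226.9 144.9]
145 107 [582.5 183.2 145.4] [626.1 228.5 159.8]
160 237 [582.5 182.7 160.3] [628.6 228.1 189.9]
```

View pics/p3.png

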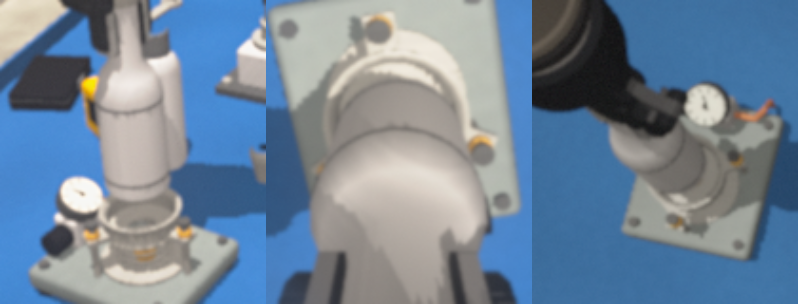

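Side panel: the flask hangs upright over the ring at about (137,195), and the ring mouth is at (142,215). I'll fit circles of known radius to get the remaining offset per camera.

```bash
python3 - <<'E'
from h import *
from scipy.optimize import least_squares
def fit(p,R,c):
    for _ in range(10):
        q=p[abs(np.hypot(*(p-c).T)-R)<4]
        c=least_squares(lambda a:np.hypot(*(q-a).T)-R,c,loss='soft_l1',f_scale=.7).x
    return c.round(1),len(q)
for n in ('side','wrist','top'):
    w=np.load(n+'3.npz');P=cloud(w['d'],w['K'],w['T']);z=P[...,2];k=(w['d']>0)&(np.hypot(P[...,0]-612,P[...,1]-210)<42)
    for lo,hi in ((120,158),(160,198)):
        q=k&(z>lo)&(z<hi);print(n,'flask',lo,fit(P[q][:,:2],28,np.array([611.,211])))
    q=k&(z>82)&(z<88);p=P[q][:,:2]
    if len(p)>30: print(n,'ring rim z>82',fit(p,35,np.array([612.,211])))
    q=k&(z>69)&(z<80);p=P[q][:,:2];print(n,'wall out',fit(p,37,np.array([612.,211])) if len(p)>20 else 0)
    b=P[k&(z>95)][:,2];print('lowest',np.percentile(b,[0,.5,1]))
for n in ('side','top'):
    w=np.load(n+'0.npz');P=cloud(w['d'],w['K'],w['T']);z=P[...,2];k=(w['d']>0)&(np.hypot(P[...,0]-612,P[...,1]-210)<42)
    print(n,'rim before',fit(P[k&(z>82)&(z<88)][:,:2],35,np.array([612.,211])))
E
```

```text
side flask 120 (array([611.3, 211.7]), 701)
side flask 160 (array([611.2, 211.5]), 759)
side ring rim z>82 (array([612.4, 211.2]), 182)
side wall out (array([614.3, 207.4]), 229)
lowest [110.27093027 115.69064815 118.85115414]
wrist flask 120 (array([612.2, 209.6]), 626)
wrist flask 160 (array([612.1, 209.5]), 943)
wrist ring rim z>82 (array([615.1, 207.7]), 758)
wrist wall out (array([614. , 212.6]), 162)
lowest [113.59407186 128.77956928 140.96284144]
top flask 120 (array([611. , 211.6]), 262)
top flask 160 (array([610.9, 211.3]), 305)
top ring rim z>82 (array([612.6, 210.5]), 175)
top wall out (array([614.3, 212. ]), 66)
lowest [111.75801563 121.30336974 128.32135489]
side rim before (array([612.1, 211.7]), 263)
top rim before (array([612. , 209.7]), 294)
```

Request:
{"op": "arm_command", "data": {
  "motion": [
    {"offset": [0.12, -0.08, 0], "roll": 0},
    {"offset": [0.12, -0.08, -0.7], "roll": 0},
    {"offset": [0.12, -0.08, -1.5], "roll": 0},
    {"offset": [0.12, -0.08, -2.2], "roll": 0},
    {"offset": [0.12, -0.08, -2.8], "roll": 0},
    {"offset": [0.12, -0.08, -3.3], "roll": 0},
    {"offset": [0.12, -0.08, -3.7], "roll": 0},
    {"offset": [0.12, -0.08, -3.9], "roll": 0},
    {"offset": [0.12, -0.08, -4.0], "roll": 0},
    {"offset": [0.12, -0.08, -4.0], "roll": 0}
  ],
  "grip_force": 100
}}

```text
time_s: 8.05
position: [612.7, 209.3, 199.4]
orientation: [[-0.927, 0.376, 0.0], [0.376, 0.927, 0.0], [-0.0, 0.0, -1.0]]
wrist_force: [0.0, -0.6, -2.0]
finger_gap: 25.2
grip_force: 98.2
```

Request:
{"op": "arm_command", "data": {
  "motion": [
    {"offset": [0, 0, -0.1], "roll": 0},
    {"offset": [0, 0, -0.2], "roll": 0},
    {"offset": [0, 0, -0.3], "roll": 0},
    {"offset": [0, 0, -0.4], "roll": 0},
    {"offset": [0, 0, -0.5], "roll": 0},
    {"offset": [0, 0, -0.6], "roll": 0},
    {"offset": [0, 0, -0.7], "roll": 0},
    {"offset": [0, 0, -0.7], "roll": 0},
    {"offset": [0, 0, -0.7], "roll": 0}
  ]
}}

```text
time_s: 8.95
position: [612.9, 209.3, 192.9]
orientation: [[-0.927, 0.376, 0.001], [0.376, 0.927, 0.0], [-0.001, 0.001, -1.0]]
wrist_force: [-1.5, -0.5, 5.6]
finger_gap: 25.2
grip_force: 98.3
```

The flask has met the ledge: the force rose by about 8 N, which fits the spring preload, with little sideways force. Pressing on.

Request:
{"op": "arm_command", "data": {
  "motion": [
    {"offset": [0, 0, -0.15], "roll": 0},
    {"offset": [0, 0, -0.3], "roll": 0},
    {"offset": [0, 0, -0.45], "roll": 0},
    {"offset": [0, 0, -0.6], "roll": 0},
    {"offset": [0, 0, -0.75], "roll": 0},
    {"offset": [0, 0, -0.9], "roll": 0},
    {"offset": [0, 0, -1.05], "roll": 0},
    {"offset": [0, 0, -1.2], "roll": 0},
    {"offset": [0, 0, -1.2], "roll": 0},
    {"offset": [0, 0, -1.2], "roll": 0}
  ]
}}

```text
time_s: 9.95
position: [613.1, 209.3, 182.6]
orientation: [[-0.927, 0.376, 0.002], [0.376, 0.927, 0.001], [-0.001, 0.002, -1.0]]
wrist_force: [-3.5, -0.3, 11.4]
finger_gap: 25.5
grip_force: 98.8
```

Request:
{"op": "arm_command", "data": {
  "motion": [
    {"offset": [0, 0, -0.1], "roll": 0},
    {"offset": [0, 0, -0.2], "roll": 0},
    {"offset": [0, 0, -0.3], "roll": 0},
    {"offset": [0, 0, -0.4], "roll": 0},
    {"offset": [0, 0, -0.4], "roll": 0},
    {"offset": [0, 0, -0.4], "roll": 0}
  ]
}}

```text
time_s: 10.55
position: [613.1, 209.3, 179.2]
orientation: [[-0.927, 0.376, 0.002], [0.376, 0.927, 0.001], [-0.002, 0.002, -1.0]]
wrist_force: [-4.4, -0.2, 12.7]
finger_gap: 25.4
grip_force: 99.0
```

Request:
{"op": "arm_command", "data": {
  "motion": [
    {"offset": [0, 0, -0.05], "roll": 0},
    {"offset": [0, 0, -0.1], "roll": 0},
    {"offset": [0, 0, -0.15], "roll": 0},
    {"offset": [0, 0, -0.15], "roll": 0},
    {"offset": [0, 0, -0.15], "roll": 0},
    {"offset": [0, 0, -0.15], "roll": 0}
  ]
}}

```text
time_s: 11.15
position: [613.1, 209.3, 178.0]
orientation: [[-0.927, 0.376, 0.002], [0.376, 0.927, 0.001], [-0.002, 0.002, -1.0]]
wrist_force: [-4.1, -0.1, 14.2]
finger_gap: 25.2
grip_force: 99.2
```

Request:
{"op": "arm_command", "data": {
  "motion": [
    {"offset": [0, 0, -0.05], "roll": 0},
    {"offset": [0, 0, -0.1], "roll": 0},
    {"offset": [0, 0, -0.15], "roll": 0},
    {"offset": [0, 0, -0.2], "roll": 0},
    {"offset": [0, 0, -0.2], "roll": 0},
    {"offset": [0, 0, -0.2], "roll": 0}
  ]
}}

```text
time_s: 11.75
position: [613.3, 209.3, 177.9]
orientation: [[-0.927, 0.376, 0.003], [0.376, 0.927, 0.002], [-0.003, 0.003, -1.0]]
wrist_force: [-6.4, -0.8, 21.4]
finger_gap: 25.8
grip_force: 99.8
```

```bash
python3 - <<'E'
from h import *
from scipy.optimize import least_squares
def fit(p,R,c):
    for _ in range(10):
        q=p[abs(np.hypot(*(p-c).T)-R)<4]
        c=least_squares(lambda a:np.hypot(*(q-a).T)-R,c,loss='soft_l1',f_scale=.7).x
    return c.round(1),len(q)
s=robot.read_state();print(s['position'],s['wrist_force'],s['time_s'])
for n in ('side','top'):
    im,d,K,T,i=cam(n)
    if n=='side':cv2.imwrite('pics/s4.png',cv2.resize(im[140:320,130:330],None,fx=3,fy=3))
    P=cloud(d,K,T);z=P[...,2];k=(d>0)&(np.hypot(P[...,0]-612,P[...,1]-210)<42)
    for lo,hi in ((75,105),(105,138)):
        print(n,'flask',fit(P[k&(z>lo)&(z<hi)][:,:2],28,np.array([611.,211])))
    for lo in range(56,74,3):
        q=k&(z>lo)&(z<lo+3);print(lo,q.sum(),end='; ')
    q=k&(z>62)&(z<70);print('rim',fit(P[q][:,:2],35,np.array([612.,211])))
E
```

```text
[613.2822718  209.27693675 177.90008027] [-6.41795287 -0.78342704 21.39765456] 11.75
side flask (array([612. , 210.9]), 508)
side flask (array([612. , 210.7]), 596)
56 59; 59 58; 62 107; 65 158; 68 58; 71 42; rim (array([612.5, 210.5]), 170)
top flask (array([611.5, 210.7]), 169)
top flask (array([611.6, 210.4]), 210)
56 25; 59 26; 62 116; 65 141; 68 14; 71 15; rim (array([613.2, 210.8]), 210)
```

View pics/s4.png

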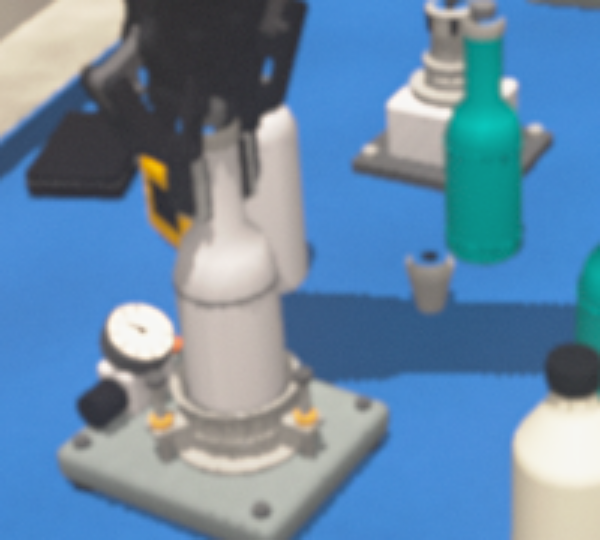

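The picture shows the flask upright in the ring at (230,380), with the ring sunk onto the base and the bystanders in place. The height has stalled while the force rose to about 24 N, so the ring is at its bottom stop. I'll settle and hand in.

Request:
{"op": "arm_command", "data": {
  "motion": [
    {"offset": [0, 0, 0], "roll": 0},
    {"offset": [0, 0, 0], "roll": 0},
    {"offset": [0, 0, 0], "roll": 0},
    {"offset": [0, 0, 0], "roll": 0},
    {"offset": [0, 0, 0], "roll": 0}
  ]
}}

```text
time_s: 12.35
position: [613.3, 209.3, 177.9]
orientation: [[-0.927, 0.376, 0.004], [0.376, 0.927, 0.002], [-0.003, 0.003, -1.0]]
wrist_force: [-6.9, -0.4, 20.8]
finger_gap: 25.4
grip_force: 99.8
```

```bash
python3 -c "
from station import robot
s=robot.read_state();print(s['position'],s['wrist_force'],s['finger_gap']);print(robot.job_done())"
```

```text
[613.30206836 209.28171805 177.90358107] [-6.91408306 -0.41232736 20.82975239] 25.432447270170137
the job is handed in; nothing more can be done
None
```

I handed the job in at about 12.4 s with the silver flask upright in the dock ring, about 1 mm off its axis, held on the bottom stop with about 24 N; the hand-in gave no verdict.

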